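# Reset a machine station under its push-latch flap

### The arm

A 6-joint arm with a two-finger parallel gripper is mounted at the origin on a cart in front of the work surface, level with it; the furniture and walls round the work are solid. World frame = base frame: x ahead of the robot, y to its left, z up, the work surface at z = 0. Lengths are in m, angles in rad, forces in N, time in s.
With the tool pointing down it reaches from about 0.25 to 0.725 m from the base axis. Payload 4 kg.
Tool frame: the origin (TCP) lies midway between the tips of the shut fingers; the grasp point (between the pads) lies 19 mm behind it; z points along the fingers, y is the line along which they close (so a half turn about z gives the same grasp; the last joint's range is limited). The gripper opens to 85 mm and grips with 20 to 120 N. Pads are 22 mm wide; open, the fingers measure 114 mm over their backs; the gripper's body (76 mm by 85 mm) begins 54 mm behind the grasp point. The pads swing forward as they close: fully open they stand 13 mm farther back than shut.
Start: joints at [1.295, 0.241, 0.005, 1.335, 0, 1.571], TCP at [0.136, 0.481, 0.202] pointing down, gripper open.
Joint ranges: [-2.72, 2.72], [-1.05, 1.87], [-1.09, 1.28], [-1.99, 2.15], [-1.42, 1.44], [-3.14, 3.14]. Speed limits (rad/s): [2.79, 2.79, 3.14, 3.14, 3.14, 3.14].

### API

Orientations are given as a unit quaternion [x, y, z, w].
In Python, from workcell import bot gives the robot as it stands.
- The arm moves only by the tool move_arm, never from a script. Its argument "motion" is a list of rows, each an object of numbers: "x", "y", "z": the shift along the tool's x, y, z in cm; "yaw": the turn about the tool's z in degrees. A call has 1 to 20 rows; each row is the pose to reach, as a shift and turn from the pose commanded when the call began, along the tool's axes at that moment; what a row does not reach only later rows make up. A row lasts 1/8 s, in which the tool goes at most 62.5 mm and 10.7 degrees, less where a joint would pass 70% of its speed; a pose out of reach is approached as far as the arm can. A call with a gripper value outside its range is refused whole. "gripper" is the opening, from -1 (shut) to 1 (fully open), set as the call begins (left out, the last holds). The fingers move at their own pace and stop on an object; the grip force is fixed at half the most. Time passes only in rows, so rows that repeat a pose let the fingers close. It gives the time, the measured TCP pose, the force, the opening and the grip force at its end, in the units of the state.
- bot.get_obs(): the state, without advancing time (a new reading comes with each control period).
- bot.camera(name): name is "scene" or "top" or "wrist"; returns the picture (400x640x3 uint8, blue, green, red); there is no depth.
- bot.camera_model(name): a dict with "K" (3x3 intrinsics, pixels), "world_from_camera" (4x4, takes a point from camera to world coordinates). Camera axes: x right, y down, z forward; pixel columns grow to the right and rows downward; lengths in m; the calibration is good to about 2 mm. The wrist camera is an equidistant fisheye: a pixel r from the principal point sees the ray r / f radians off the axis. A picture is of the moment at which its call begins: read the wrist's pose just before it. camera_model takes no time and is no camera call; for the wrist camera it gives the pose at the moment of the call.
- bot.job_done(): hands the job in; it is judged then, once.
Trained networks look in the newest picture that a camera, given by its name, has taken for a name from the list of things; names that differ only in an ending like _2 or _b are one class to them, and where a whole thing is asked for, a point or a joint stands for the part that bears it (a point fixed in the world has none). Each returns a list of dicts, best first, with "score" (0 to 1); they miss things now and then, are a little off and sometimes report something else, mostly with a low value. They report only what shows in the picture. A call takes as long as a camera call.
- bot.cut_out(camera, name): "mask" (400x640 bool, what is visible of it) and "centre" ([row, column] in pixels, amid what is visible of it).
The state is a dict: "clock": time; "joint_pos": joint angles; "joint_vel": joint speeds; "tau": joint torques, N m; "eef_pos": TCP position; "tool_rot": TCP orientation; "ft_force": force on the tool from outside, world axes, zero at the start; "ft_torque": the same for the moment, N m; "grip_width": finger opening in m; "grasp_force": force on a finger pad.
Only numpy, scipy, OpenCV 4.12 (cv2) and the standard library are available. Lean on these libraries where they do the work, as an engineer would, in place of code of your own. Each camera call takes 0.05 s, during which the arm holds its last target. There are 200 camera calls.

### The job

The grinder's control station on the bench has tripped. Press its closed spring flap once so that it pops up, push the reset button under it all the way in and let it go, then push the flap down from its outside and press it in again so that it latches flush and stays shut. Only press and push with the fingers: do not grip the flap or push on its inside, lift nothing, and leave the magnet, the sanding block and the marker where they lie.

Things in the scene. Friction and masses are not known exactly. Their poses are not given: they have to be found in the camera images.
- station: Grey box fixed to the bench, 160 x 160 mm, rim 64 mm high. Origin: centre of underside; x points to its hinge side (away from the robot at yaw 0), y left, z up. The shut flap fills its opening, 125 (x) by 140 mm, inside 10 mm walls. Inside: deck 22 mm above the bench; reset button at x -43, y +30 mm; black latch case 34 x 44 mm at x -45, y -45 mm, its top 52 mm above the bench.
- flap (a joint): Flap angle (rad): 0 shut, flush; 1.45 open, nearly upright (light spring, under 1.5 N at the edge); -0.082 pressed in to its rigid stop, 8 mm down at flap_pad. Push-push latch: press to the stop (5 mm at least; 1 to 4 N), let go: it swings up by itself in 1 s once the way is clear. Push down and past flush to the stop, let go: it latches at 0. Each full press changes over; a half press does not.
- flap_hinge (a point): Point on the hinge axis at the middle of the flap's width, 61 mm above the bench, 55 mm behind the station's centre; axes as the station's, fixed to it; the hinge runs along y. The flap is a bare aluminium plate 136 mm wide, free edge 121.5 mm from the hinge axis (towards -x when shut), outer face 3 mm off the axis.
- flap_pad (a point): Point on the outer face of the flap where it is pressed: 96 mm from the hinge axis (25 mm in from the free edge), middle of the width, at three low black ribs. Moves with the flap; its z axis is the outward normal of the outer face (up when shut), its x axis points to the hinge.
- reset_button (a joint): Travel of the reset button (m): 0 out, 0.006 fully in (downward); a spring returns it. Fully in takes 5 N.
- reset_button_top (a point): Centre of the top of the round grey button, 32 mm in diameter, which stands in a black round collar on the deck; the top is 44 mm above the bench, 20 mm below the rim, and faces up.
- magnet: Loose bar magnet, 25 x 50 x 20 mm, on the bench left of the station; to be left alone. Origin at the centre of its underside.
- sander: Loose wooden sanding block, 62 x 112 x 36 mm, on the bench right of the station; to be left alone. Origin at the centre of its underside.
- pen: Loose marker pen, 132 mm long, 12 mm thick, lying in front of the station; to be left alone. Origin at the centre of its underside.
- flap_inside (a point): Centre of the flap's inner face (112 x 126 mm), the face that looks down when the flap is shut and to the front when it stands open; not to be gripped or pushed on. Moves with the flap.

How it is judged:
By the outcome, as a careful person would: the job done as asked, in the order asked, and still so for the second after the job is handed in, with the robot touching nothing.
It also fails if it takes over 58 s, if anything falls off the work surface, if the arm or the gripper's body presses on something with over 40 N, if the wrist force passes 120 N, or if a joint passes its speed limit or range.

## Working session

There is one attempt and no reset: what is moved stays moved. The work goes in short steps, Python scripts to look and compute and a tool call to move; the robot and the scene stay as the last step left them, time stands still between calls to the robot, and variables do not carry over. Pictures are saved under pics/ and viewed, at most 12 in all, crops included, and the job is handed in when it is done.

Besides the shell and the picture viewer there is one more tool, called as a command line: name --argument value ..., lists and objects as JSON in quotes. move_arm: Moves the arm, as the interface text tells. Its arguments: {"type":"object","properties":{"motion":{"type":"array"},"gripper":{"type":"number"}},"required":["motion"]}

```bash
mkdir -p pics; ls
python3 - <<'E'
from workcell import bot
import cv2,numpy as np
o=bot.get_obs();print(o['clock'],o['eef_pos'],o['tool_rot'],o['grip_width'])
a=bot.camera('scene');b=bot.camera('top')
cv2.imwrite('pics/a.png',np.vstack([a,b])[:, :] if 0 else cv2.resize(np.vstack([a,b]),(480,600)));cv2.imwrite('pics/top.png',b)
for c in ['scene','top']:
  m=bot.camera_model(c);print(c,m['K'],np.round(m['world_from_camera'],3))
  for n in ['station','flap','flap_pad','pen','magnet','sander']:
    r=bot.cut_out(c,n)
    for q in r[:2]:
      k=q['mask'].astype('uint8');rc=cv2.minAreaRect(cv2.findNonZero(k)) if k.any() else None
      print(n,round(q['score'],2),q['centre'],k.sum(),rc)
E
```

```text
pics
0.0 [0.13596829 0.48042113 0.20150155] [ 1.37452665e-01  9.90507769e-01 -1.05155585e-03 -1.34917052e-04] 0.08479534682282179
scene [[520.42170758   0.         313.67474702]
 [  0.         520.42170758 209.39619077]
 [  0.           0.           1.        ]] [[ 0.79  -0.3    0.535 -0.037]
 [-0.613 -0.354  0.706 -0.703]
 [-0.022 -0.886 -0.463  0.586]
 [ 0.     0.     0.     1.   ]]
flap 0.97 [216.7, 316.2] 1789 ((315.82843017578125, 217.46170043945312), (77.09016418457031, 36.347068786621094), 24.676864624023438)
flap_pad 0.78 [220.7, 315.7] 1790 ((315.7962341308594, 217.43154907226562), (74.04791259765625, 37.02396011352539), 25.27772331237793)
flap_pad 0.33 [212.6, 261.3] 71 ((264.0, 214.50003051757812), (8.497058868408203, 12.521980285644531), 26.56505012512207)
pen 0.7 [261.5, 272.8] 229 ((269.760009765625, 259.32000732421875), (47.20000457763672, 5.600000381469727), 36.869895935058594)
sander 0.57 [269.0, 370.8] 1813 ((369.7529296875, 266.38824462890625), (63.96487808227539, 34.20663833618164), 32.47119140625)
top [[475.4910097    0.         312.51304161]
 [  0.         475.4
[... 220 characters left out ...]
80 ((317.07598876953125, 198.674560546875), (91.51947021484375, 103.15009307861328), 83.57124328613281)
flap 0.91 [205.8, 319.7] 4497 ((318.78656005859375, 205.07928466796875), (62.83554458618164, 72.66395568847656), 83.6598129272461)
flap_pad 0.66 [274.0, 319.3] 529 ((319.47900390625, 268.9114685058594), (8.280434608459473, 67.1357650756836), 87.95458984375)
flap_pad 0.59 [205.5, 315.2] 4428 ((318.0762939453125, 204.74090576171875), (63.291175842285156, 71.8970718383789), 83.21102905273438)
magnet 0.73 [225.6, 252.8] 316 ((249.75999450683594, 224.67999267578125), (26.02153205871582, 12.445079803466797), 8.130102157592773)
magnet 0.25 [201.5, 314.4] 7523 ((316.5, 201.0), (92.0, 103.0), 90.0)
```

Run:
```python
import cv2
b=cv2.imread('pics/top.png');cv2.imwrite('pics/topc.png',cv2.resize(b[120:300,200:440],(800,600),interpolation=cv2.INTER_CUBIC))
```

```text
(no output)
```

View pics/topc.png

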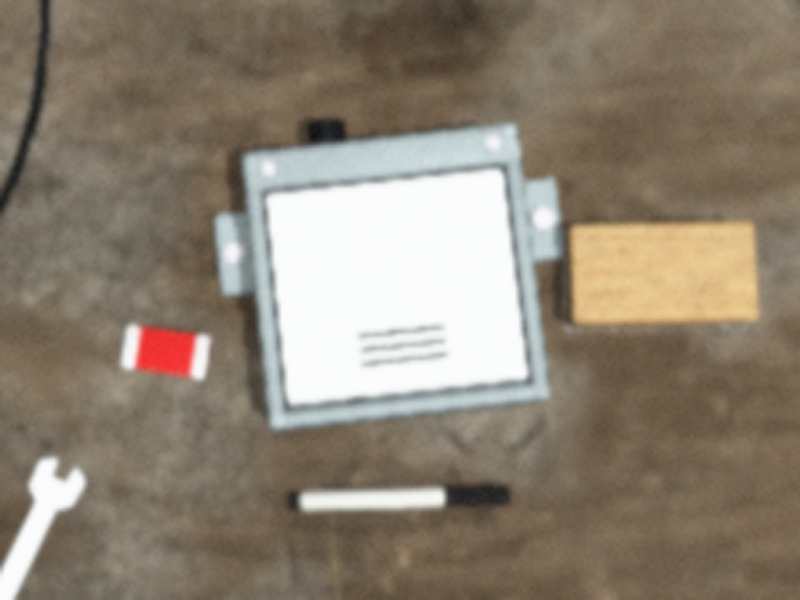

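View pics/a.png

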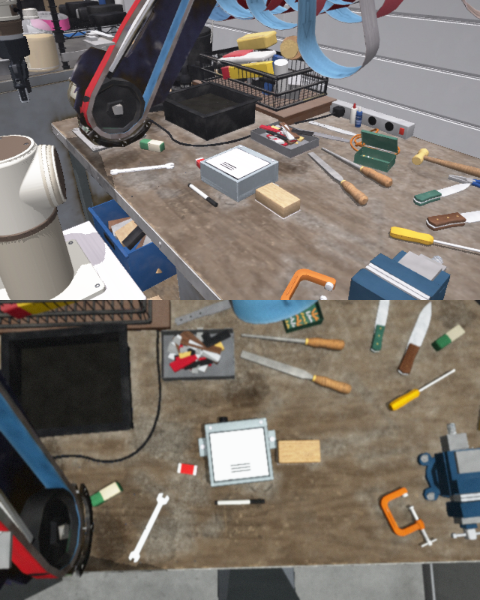

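```bash
cat > h.py <<'E'
from workcell import bot
import numpy as np, cv2, json, os
from scipy.spatial.transform import Rotation as R
def px(cam,uv,z):
    m=bot.camera_model(cam);T=m['world_from_camera'];out=[]
    for u,v in uv:
        d=T[:3,:3]@np.linalg.solve(m['K'],[u,v,1]);out.append(T[:3,3]+d*(z-T[2,3])/d[2])
    return np.array(out)
S=json.load(open('S.json')) if os.path.exists('S.json') else None
def rows(pts):
    """pts: station-frame TCP targets (mm) -> shift in tool cm, yaw deg to align tool y with station y"""
    o=bot.get_obs();r=R.from_quat(o['tool_rot']);c,s=np.cos(S[2]),np.sin(S[2])
    y=r.as_matrix()[:,1];print('t',o['clock'],'yaw',np.degrees(np.arctan2(y[1],y[0])-np.pi/2-S[2])) # tool yaw to apply
    e=o['eef_pos'];d=e-[S[0],S[1],0];print('now st',np.round([1e3*(c*d[0]+s*d[1]),1e3*(-s*d[0]+c*d[1]),1e3*d[2]],1),'F',np.round(o['ft_force'],1))
    for p in pts:
        p=np.array(p)/1e3;w=np.array([S[0]+c*p[0]-s*p[1],S[1]+s*p[0]+c*p[1],p[2]])
        print(p*1e3,np.round(r.inv().apply(w-e)*100,2))
E
python3 - <<'E'
from h import *
c=px('top',np.array([(243,152),(517,124),(548,397),(273,427)])/3.3333+[200,120],.064)
ce=c.mean(0);dx=(c[0]+c[1]-c[2]-c[3])/2;dy=(c[0]+c[3]-c[1]-c[2])/2
ya=[np.arctan2(dx[1],dx[0]),np.arctan2(-dy[0],dy[1])]
print(ce,np.linalg.norm(dx),np.linalg.norm(dy),np.degrees(ya))
json.dump([ce[0],ce[1],float(np.mean(ya))],open('S.json','w'))
import h;h.S=json.load(open('S.json'));rows([[-41,0,190],[-41,0,110]])
p=px('top',np.array([(403,345)])/3.3333+[200,120],.064)[0]-ce;print('pad',p)
E
```

```text
[0.55756962 0.06460857 0.064     ] 0.15825134498427104 0.15748539202131384 [4.55058652 4.32796369]
t 0.7 yaw -20.239727366379373
now st [-387.9  447.9  202.4] F [ 0.7 -0.2  0.1]
[-41.   0. 190.] [-48.04 -30.02   1.24]
[-41.   0. 110.] [-48.04 -30.02   9.24]
pad [-0.04089714 -0.00320759  0.        ]
```

move_arm --gripper -1 --motion '[{"x": -5,"y": -3,"z": 0,"yaw": -2},{"x": -10,"y": -6.2,"z": 0,"yaw": -4},{"x": -15,"y": -9.4,"z": 0,"yaw": -6},{"x": -20,"y": -12.5,"z": 0,"yaw": -8},{"x": -25,"y": -15.6,"z": 0,"yaw": -10},{"x": -30,"y": -18.7,"z": 0,"yaw": -12},{"x": -35,"y": -21.9,"z": 0,"yaw": -14},{"x": -40,"y": -25,"z": 0.3,"yaw": -16},{"x": -44,"y": -27.5,"z": 2,"yaw": -18},{"x": -48,"y": -30,"z": 5,"yaw": -20},{"x": -48,"y": -30,"z": 7,"yaw": -20.2},{"x": -48,"y": -30,"z": 8,"yaw": -20.2},{"x": -48,"y": -30,"z": 8,"yaw": -20.2}]'

```text
clock: 2.33
eef_pos: [0.5156, 0.062, 0.122]
tool_rot: [-0.039, 0.999, -0.0, -0.001]
ft_force: [-0.2, 0.5, -0.3]
grip_width: 0.0006
grasp_force: 0.0
```

Run:
```python
from h import *
rows([[-41,0,66],[-41,0,56],[-43,30,44]])
o=bot.get_obs();print(o['grip_width'])
a=bot.camera('wrist');cv2.imwrite('pics/w1.png',a)
```

```text
t 2.325 yaw -0.012209164649008218
now st [-42.    0.7 122. ] F [-0.2  0.5 -0.3]
[-41.   0.  66.] [-0.11 -0.07  5.6 ]
[-41.   0.  56.] [-0.11 -0.07  6.6 ]
[-43.  30.  44.] [0.09 2.93 7.8 ]
0.000615796254680522
```

View pics/w1.png

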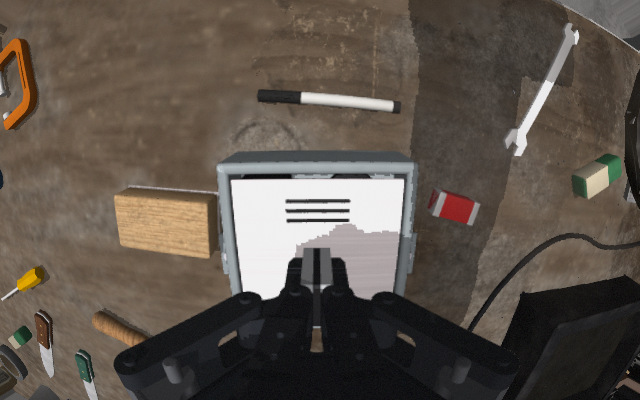

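move_arm --motion '[{"x": -0.1,"z": 2.5},{"x": -0.1,"z": 4.5},{"x": -0.1,"z": 5.2},{"x": -0.1,"z": 5.6},{"x": -0.1,"z": 6.0},{"x": -0.1,"z": 6.2},{"x": -0.1,"z": 6.4},{"x": -0.1,"z": 6.4}]'

```text
invalid input at $.motion[0]: expected keys x, y, z, yaw
```

move_arm --motion '[{"x": -0.1,"y": 0,"yaw": 0,"z": 2.5},{"x": -0.1,"y": 0,"yaw": 0,"z": 4.5},{"x": -0.1,"y": 0,"yaw": 0,"z": 5.2},{"x": -0.1,"y": 0,"yaw": 0,"z": 5.6},{"x": -0.1,"y": 0,"yaw": 0,"z": 6.0},{"x": -0.1,"y": 0,"yaw": 0,"z": 6.2},{"x": -0.1,"y": 0,"yaw": 0,"z": 6.4},{"x": -0.1,"y": 0,"yaw": 0,"z": 6.4}]'

```text
clock: 3.38
eef_pos: [0.5173, 0.0618, 0.0584]
tool_rot: [-0.038, 0.999, -0.0, -0.0]
ft_force: [0.6, 0.1, -0.3]
grip_width: 0.0002
grasp_force: 0.0
```

move_arm --motion '[{"x": 0,"y": 0,"yaw": 0,"z": 0.1},{"x": 0,"y": 0,"yaw": 0,"z": 0.2},{"x": 0,"y": 0,"yaw": 0,"z": 0.2}]'

```text
clock: 3.75
eef_pos: [0.5173, 0.0618, 0.0563]
tool_rot: [-0.038, 0.999, -0.0, -0.0]
ft_force: [-0.4, 0.6, -0.0]
grip_width: 0.0002
grasp_force: 0.0
```

Run:
```python
from h import *
rows([[-41,0,56]])
a=bot.camera('scene');cv2.imwrite('pics/s2.png',cv2.resize(a[170:260,240:380],(800,514)))
```

```text
t 3.75 yaw -0.04181299226001556
now st [-40.4   0.3  56.3] F [-0.4  0.6 -0. ]
[-41.   0.  56.] [ 0.06 -0.03  0.03]
```

View pics/s2.png

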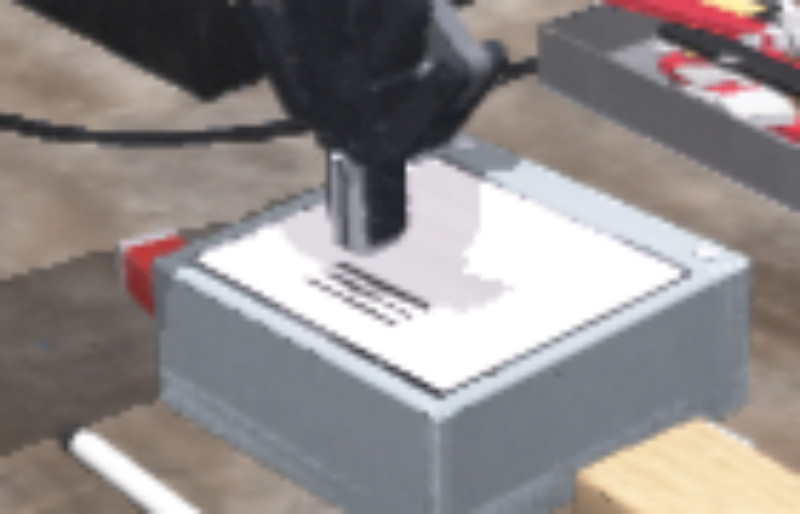

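Run:
```python
from h import *
print('ribs scene',px('scene',[(370/5.714+240,290/5.714+170)],.064), 'S',S)
m=bot.camera_model('scene');T=m['world_from_camera'];e=bot.get_obs()['eef_pos']
for dz in (0,.01,.02):
  p=np.linalg.inv(T)@np.r_[e+[0,0,dz],1];q=m['K']@p[:3];q=q[:2]/q[2];print('tcp px in crop',(q-[240,170])*5.714)
# station rim corners in scene crop: left, front, right
print(px('scene',np.array([(162,265),(442,408),(748,265)])/5.714+[240,170],.064))
c,s=np.cos(S[2]),np.sin(S[2]);print([[S[0]+c*x-s*y,S[1]+s*x+c*y] for x,y in((-.08,.08),(-.08,-.08),(.08,-.08))])
```

```text
ribs scene [[0.52046786 0.06390496 0.064     ]] S [0.5575696210568243, 0.06460857194997204, 0.07747996697104143]
tcp px in crop [367.14447439 313.322065  ]
tcp px in crop [366.2956879  289.25137761]
tcp px in crop [365.43956727 264.97270159]
[[ 0.47296015  0.12904877  0.064     ]
 [ 0.48936356 -0.01803361  0.064     ]
 [ 0.6382275  -0.01055048  0.064     ]]
[[np.float64(0.47161742919404415), np.float64(0.1381763686682633)], [np.float64(0.484001824338533), np.float64(-0.021343619912808115)], [np.float64(0.6435218129196044), np.float64(-0.00895922476831923)]]
```

move_arm --motion '[{"x": 0,"y": 0,"yaw": 0,"z": 0.2},{"x": 0,"y": 0,"yaw": 0,"z": 0.4},{"x": 0,"y": 0,"yaw": 0,"z": 0.6},{"x": 0,"y": 0,"yaw": 0,"z": 0.6}]'

```text
clock: 4.3
eef_pos: [0.5171, 0.0618, 0.0501]
tool_rot: [-0.038, 0.999, -0.0, -0.0]
ft_force: [-1.2, 0.4, -0.3]
grip_width: 0.0002
grasp_force: 0.0
```

Run:
```python
from h import *
rows([[-41,0,56]])
a=bot.camera('scene');t=bot.camera('top')
cv2.imwrite('pics/s3.png',np.hstack([cv2.resize(a[170:260,250:350],(400,360)),cv2.resize(t[140:240,260:371],(400,360))]))
```

```text
t 4.3 yaw -0.04070282643734468
now st [-40.6   0.3  50.1] F [-1.2  0.4 -0.3]
[-41.   0.  56.] [ 0.04 -0.03 -0.59]
```

View pics/s3.png

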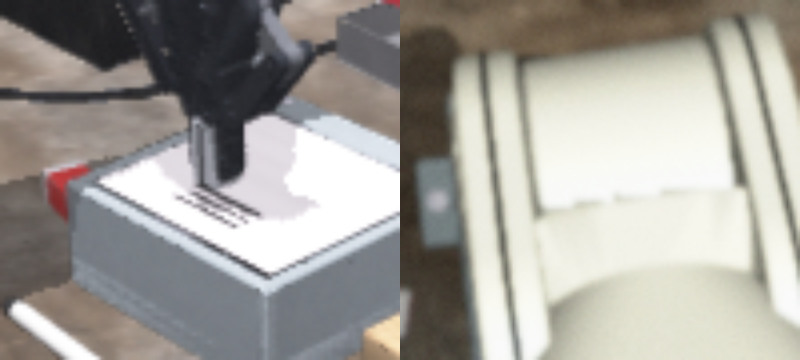

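move_arm --motion '[{"x": 0,"y": 0,"yaw": 0,"z": 0.2},{"x": 0,"y": 0,"yaw": 0,"z": 0.4},{"x": 0,"y": 0,"yaw": 0,"z": 0.6},{"x": 0,"y": 0,"yaw": 0,"z": 0.6}]'

```text
clock: 4.9
eef_pos: [0.5171, 0.0618, 0.0441]
tool_rot: [-0.038, 0.999, -0.0, -0.0]
ft_force: [-0.0, -0.2, -0.7]
grip_width: -0.0
grasp_force: 0.0
```

move_arm --motion '[{"x": 0,"y": 0,"yaw": 0,"z": 0.2},{"x": 0,"y": 0,"yaw": 0,"z": 0.4},{"x": 0,"y": 0,"yaw": 0,"z": 0.4}]'

```text
clock: 5.28
eef_pos: [0.5171, 0.0618, 0.0402]
tool_rot: [-0.038, 0.999, -0.0, -0.0]
ft_force: [0.4, -0.0, -0.2]
grip_width: -0.0002
grasp_force: 0.0
```

Run:
```python
from h import *
rows([[-41,0,56]])
a=bot.camera('scene')
cv2.imwrite('pics/s4.png',cv2.resize(a[170:260,250:350],(600,540)))
```

```text
t 5.275 yaw -0.038969741590214046
now st [-40.6   0.3  40.2] F [ 0.4 -0.  -0.2]
[-41.   0.  56.] [ 0.04 -0.03 -1.58]
```

View pics/s4.png

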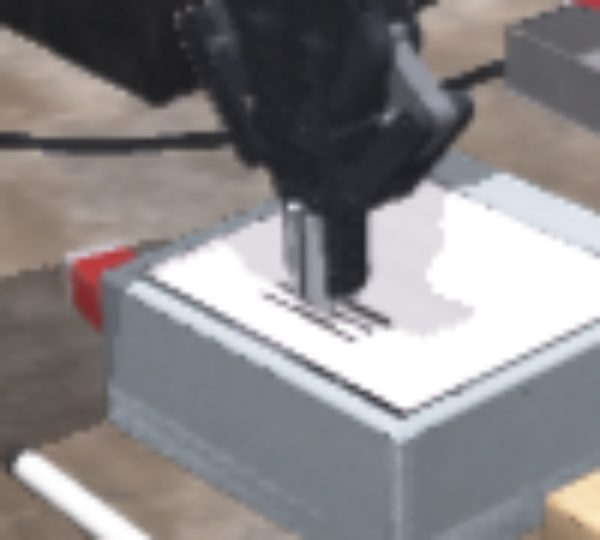

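move_arm --motion '[{"x": 0,"y": 0,"yaw": 0,"z": 0.2},{"x": 0,"y": 0,"yaw": 0,"z": 0.4},{"x": 0,"y": 0,"yaw": 0,"z": 0.4}]'

```text
clock: 5.7
eef_pos: [0.5171, 0.0618, 0.0361]
tool_rot: [-0.038, 0.999, -0.0, -0.0]
ft_force: [1.4, -0.2, 0.2]
grip_width: 0.0002
grasp_force: 0.0
```

move_arm --motion '[{"x": 0,"y": 0,"yaw": 0,"z": 0.2},{"x": 0,"y": 0,"yaw": 0,"z": 0.2}]'

```text
clock: 5.95
eef_pos: [0.5174, 0.0618, 0.0344]
tool_rot: [-0.038, 0.999, 0.0, 0.0]
ft_force: [0.4, 0.0, 0.6]
grip_width: -0.0001
grasp_force: 0.3
```

move_arm --motion '[{"x": 0,"y": 0,"yaw": 0,"z": 0.2},{"x": 0,"y": 0,"yaw": 0,"z": 0.2}]'

```text
clock: 6.2
eef_pos: [0.5174, 0.0618, 0.0324]
tool_rot: [-0.038, 0.999, 0.0, 0.0]
ft_force: [0.5, -0.0, 0.6]
grip_width: 0.0002
grasp_force: 0.4
```

Run:
```python
from h import *
rows([])
f=[]
for i in range(6):
  a=bot.camera('scene');f.append(bot.get_obs()['ft_force'])
print(np.mean(f,0))
cv2.imwrite('pics/s5.png',cv2.resize(a[170:260,250:350],(600,540)))
```

```text
t 6.2 yaw -0.04003512661601402
now st [-40.3   0.3  32.4] F [ 0.5 -0.   0.6]
[-0.15523516  0.03208924  0.5502079 ]
```

View pics/s5.png

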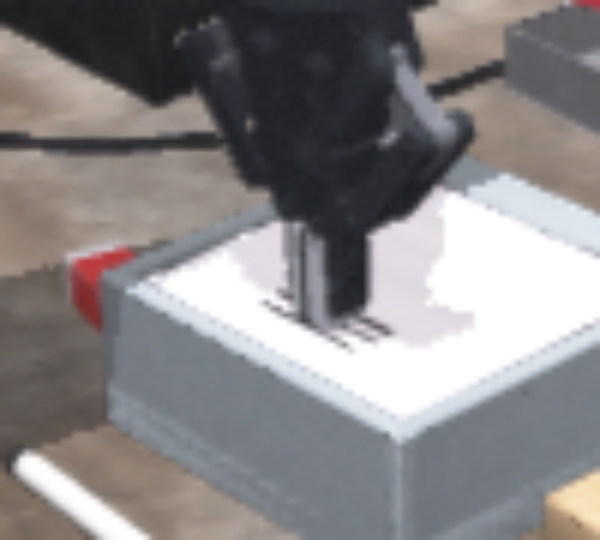

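move_arm --motion '[{"x": 0,"y": 0,"yaw": 0,"z": 0.2},{"x": 0,"y": 0,"yaw": 0,"z": 0.2}]'

```text
clock: 6.75
eef_pos: [0.5174, 0.0618, 0.0303]
tool_rot: [-0.038, 0.999, -0.0, 0.0]
ft_force: [0.4, -0.9, -0.1]
grip_width: 0.0
grasp_force: 0.4
```

move_arm --motion '[{"x": 0,"y": 0,"yaw": 0,"z": 0.2},{"x": 0,"y": 0,"yaw": 0,"z": 0.2}]'

```text
clock: 7.0
eef_pos: [0.5173, 0.0618, 0.0282]
tool_rot: [-0.038, 0.999, -0.0, -0.0]
ft_force: [0.5, 0.4, 1.1]
grip_width: 0.0003
grasp_force: 0.4
```

move_arm --motion '[{"x": 0,"y": 0,"yaw": 0,"z": 0.1},{"x": 0,"y": 0,"yaw": 0,"z": 0.2},{"x": 0,"y": 0,"yaw": 0,"z": 0.2}]'

```text
clock: 7.38
eef_pos: [0.5174, 0.0618, 0.0276]
tool_rot: [-0.038, 0.999, 0.0, 0.0]
ft_force: [-3.1, -0.6, 8.8]
grip_width: -0.0001
grasp_force: 4.7
```

Run:
```python
from h import *
rows([])
f=[]
for i in range(5):
  a=bot.camera('scene');f.append(bot.get_obs()['ft_force'])
print(np.mean(f,0))
```

```text
t 7.375 yaw -0.0408272117056116
now st [-40.2   0.3  27.6] F [-3.1 -0.6  8.8]
[-2.94913997 -0.28663889  9.17204951]
```

move_arm --motion '[{"x": 0,"y": 0,"yaw": 0,"z": -6},{"x": 2,"y": 0,"yaw": 0,"z": -12},{"x": 5,"y": 0,"yaw": 0,"z": -16},{"x": 5,"y": 0,"yaw": 0,"z": -16},{"x": 5,"y": 0,"yaw": 0,"z": -16},{"x": 5,"y": 0,"yaw": 0,"z": -16},{"x": 5,"y": 0,"yaw": 0,"z": -16},{"x": 5,"y": 0,"yaw": 0,"z": -16},{"x": 5,"y": 0,"yaw": 0,"z": -16}]'

```text
clock: 8.75
eef_pos: [0.4674, 0.0579, 0.186]
tool_rot: [-0.038, 0.999, -0.0, -0.0]
ft_force: [0.2, -0.8, 0.5]
grip_width: 0.0001
grasp_force: 0.0
```

Run:
```python
from h import *
rows([[-43,30,80],[-43,30,32]])
a=bot.camera('scene');w=bot.camera('wrist')
cv2.imwrite('pics/s6.png',np.vstack([cv2.resize(a[100:260,200:420],(413,300)),cv2.resize(w[100:400,100:513],(413,300))]))
r=bot.cut_out('wrist','reset_button_top');
for q in r[:2]: print(q['score'],q['centre'],q['mask'].sum())
m=bot.camera_model('wrist');print(m['K'])
T=m['world_from_camera'];k=m['K']
for q in r[:1]:
  v,u=q['centre'];d=np.array([u-k[0,2],v-k[1,2]]);rr=np.hypot(*d);th=rr/k[0,0]
  ray=T[:3,:3]@np.r_[np.sin(th)*d/rr,np.cos(th)];P=T[:3,3]+ray*(.044-T[2,3])/ray[2];c,s=np.cos(S[2]),np.sin(S[2]);x,y=P[:2]-S[:2];print('button st',c*x+s*y,-s*x+c*y)
```

```text
t 8.75 yaw -0.042075027350393805
now st [-90.4   0.3 186. ] F [ 0.2 -0.8  0.5]
[-43.  30.  80.] [-4.74  2.97 10.6 ]
[-43.  30.  32.] [-4.75  2.97 15.4 ]
0.84 [221.6, 347.1] 588
[[309.70691629   0.         316.31608003]
 [  0.         309.70691629 203.31994426]
 [  0.           0.           1.        ]]
button st -0.0453711795089745 0.0340191661981466
```

View pics/s6.png

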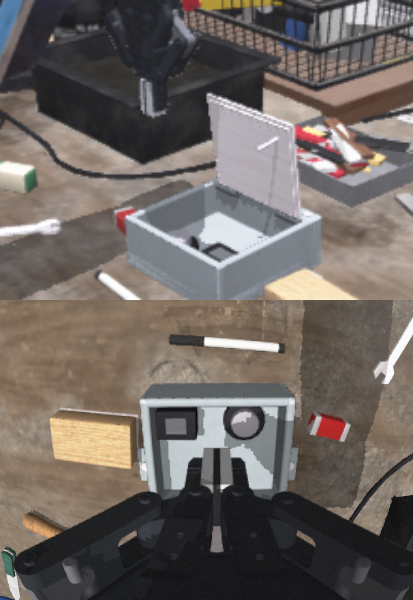

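move_arm --motion '[{"x": -2.3,"y": 1.5,"yaw": 0,"z": 0},{"x": -4.6,"y": 3.1,"yaw": 0,"z": 2},{"x": -4.6,"y": 3.1,"yaw": 0,"z": 6},{"x": -4.6,"y": 3.1,"yaw": 0,"z": 10},{"x": -4.6,"y": 3.1,"yaw": 0,"z": 14},{"x": -4.6,"y": 3.1,"yaw": 0,"z": 16},{"x": -4.6,"y": 3.1,"yaw": 0,"z": 16.6},{"x": -4.6,"y": 3.1,"yaw": 0,"z": 16.8},{"x": -4.6,"y": 3.1,"yaw": 0,"z": 16.8}]'

```text
clock: 10.02
eef_pos: [0.5119, 0.0926, 0.0194]
tool_rot: [-0.038, 0.999, 0.0, 0.001]
ft_force: [-0.2, -1.1, -0.3]
grip_width: -0.0002
grasp_force: 0.0
```

move_arm --motion '[{"x": 0,"y": 0,"yaw": 0,"z": 0.2},{"x": 0,"y": 0,"yaw": 0,"z": 0.4},{"x": 0,"y": 0,"yaw": 0,"z": 0.4}]'

```text
clock: 10.4
eef_pos: [0.5115, 0.0925, 0.0148]
tool_rot: [-0.038, 0.999, 0.0, 0.001]
ft_force: [0.5, 0.1, 2.1]
grip_width: 0.0001
grasp_force: 0.8
```

move_arm --motion '[{"x": 0,"y": 0,"yaw": 0,"z": 0.2},{"x": 0,"y": 0,"yaw": 0,"z": 0.2},{"x": 0,"y": 0,"yaw": 0,"z": 0.2}]'

```text
clock: 10.78
eef_pos: [0.5115, 0.0925, 0.0127]
tool_rot: [-0.038, 0.999, 0.0, 0.001]
ft_force: [0.8, 0.8, 2.5]
grip_width: -0.0001
grasp_force: 1.4
```

move_arm --motion '[{"x": 0,"y": 0,"yaw": 0,"z": 0.2},{"x": 0,"y": 0,"yaw": 0,"z": 0.3},{"x": 0,"y": 0,"yaw": 0,"z": 0.3}]'

```text
clock: 11.15
eef_pos: [0.5114, 0.0925, 0.0096]
tool_rot: [-0.038, 0.999, 0.0, 0.0]
ft_force: [1.4, -0.7, 4.9]
grip_width: -0.0001
grasp_force: 2.3
```

move_arm --motion '[{"x": 0,"y": 0,"yaw": 0,"z": 0.15},{"x": 0,"y": 0,"yaw": 0,"z": 0.15},{"x": 0,"y": 0,"yaw": 0,"z": 0.15}]'

```text
clock: 11.52
eef_pos: [0.5115, 0.0925, 0.0091]
tool_rot: [-0.038, 0.999, 0.0, 0.001]
ft_force: [-0.9, -0.5, 11.9]
grip_width: 0.0002
grasp_force: 5.5
```

move_arm --motion '[{"x": 0,"y": 0,"yaw": 0,"z": -2},{"x": 0,"y": 0,"yaw": 0,"z": -6},{"x": 0,"y": -1,"yaw": 0,"z": -11},{"x": 0,"y": -2,"yaw": 0,"z": -16},{"x": 0,"y": -3.1,"yaw": 0,"z": -19.5},{"x": 0,"y": -3.1,"yaw": 0,"z": -20.5},{"x": 0,"y": -3.1,"yaw": 0,"z": -20.5},{"x": 0,"y": -3.1,"yaw": 0,"z": -20.5}]'

```text
clock: 12.52
eef_pos: [0.512, 0.0617, 0.2107]
tool_rot: [-0.039, 0.999, -0.0, -0.002]
ft_force: [-0.2, -0.2, -0.3]
grip_width: 0.0002
grasp_force: 0.0
```

Run:
```python
from h import *
rows([[80,0,212],[80,0,137]])
w=bot.camera('wrist')
r=bot.cut_out('wrist','reset_button');print([(q['score'],q['centre']) for q in r[:1]])
for d in np.radians([83,75,60,45,30,15,5,0,-4.7]):
  x=55-107*np.cos(d)+3*np.sin(d)+11;z=61+107*np.sin(d)+3*np.cos(d)-28.4
  print(round(np.degrees(d)),np.round([x,z],1), 'from (80,137) tool cm', np.round([-(x-80)/10,(137-z)/10],2))
```

```text
t 12.525 yaw -0.014661487592302796
now st [-45.7   0.6 210.7] F [-0.2 -0.2 -0.3]
[ 80.   0. 212.] [-12.57  -0.06  -0.19]
[ 80.   0. 137.] [-12.6   -0.06   7.31]
[(0.71, [180.3, 345.9])]
83 [ 55.9 139.2] from (80,137) tool cm [ 2.41 -0.22]
75 [ 41.2 136.7] from (80,137) tool cm [3.88 0.03]
60 [ 15.1 126.8] from (80,137) tool cm [6.49 1.02]
45 [ -7.5 110.4] from (80,137) tool cm [8.75 2.66]
30 [-25.2  88.7] from (80,137) tool cm [10.52  4.83]
15 [-36.6  63.2] from (80,137) tool cm [11.66  7.38]
5 [-40.3  44.9] from (80,137) tool cm [12.03  9.21]
0 [-41.   35.6] from (80,137) tool cm [12.1  10.14]
-5 [-40.9  26.8] from (80,137) tool cm [12.09 11.02]
```

move_arm --motion '[{"x": -4,"y": 0,"yaw": 0,"z": -0.3},{"x": -8,"y": 0,"yaw": 0,"z": -0.3},{"x": -12,"y": 0,"yaw": 0,"z": -0.2},{"x": -12.6,"y": 0,"yaw": 0,"z": 1},{"x": -12.6,"y": 0,"yaw": 0,"z": 4},{"x": -12.6,"y": 0,"yaw": 0,"z": 6.5},{"x": -12.6,"y": 0,"yaw": 0,"z": 7.3},{"x": -12.6,"y": 0,"yaw": 0,"z": 7.3}]'

```text
clock: 13.62
eef_pos: [0.638, 0.0712, 0.1393]
tool_rot: [-0.038, 0.999, -0.0, -0.001]
ft_force: [-0.4, 0.4, 0.6]
grip_width: -0.0001
grasp_force: 0.0
```

Run:
```python
from h import *
rows([[80,0,137]])
a=bot.camera('scene')
cv2.imwrite('pics/s7.png',cv2.resize(a[60:260,200:420],(660,600)))
```

```text
t 13.625 yaw -0.03198795953890712
now st [ 80.7   0.3 139.3] F [-0.4  0.4  0.6]
[ 80.   0. 137.] [ 0.07 -0.03  0.23]
```

View pics/s7.png

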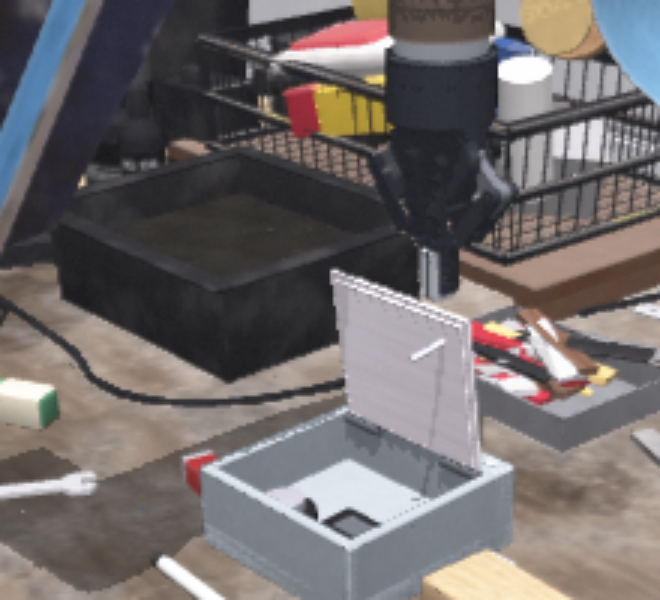

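Run:
```python
from h import *
m=bot.camera_model('scene');T=np.linalg.inv(m['world_from_camera']);c,s=np.cos(S[2]),np.sin(S[2])
for x,y,z in [(80,0,139),(80,0,167.7),(80,0,175),(40,0,182),(40,68,182),(40,-68,182)]:
  x,y,z=np.array([x,y,z])/1e3;q=m['K']@(T@[S[0]+c*x-s*y,S[1]+s*x+c*y,z,1])[:3];print((q[:2]/q[2]-[200,60])*3)
```

```text
[436.08286808 335.65054345]
[436.32121724 298.24013375]
[436.38276417 288.57995276]
[395.38619003 294.5844647 ]
[329.23142957 269.41321453]
[467.35397071 321.96751315]
```

move_arm --motion '[{"x": 1.2,"y": 0,"yaw": 0,"z": 0.1},{"x": 2.4,"y": 0,"yaw": 0,"z": 0.1},{"x": 3.2,"y": 0,"yaw": 0,"z": 0.2},{"x": 4.0,"y": 0,"yaw": 0,"z": 0.3},{"x": 5.1,"y": 0,"yaw": 0,"z": 0.7},{"x": 6.5,"y": 0,"yaw": 0,"z": 1.3},{"x": 7.7,"y": 0,"yaw": 0,"z": 2.0},{"x": 8.8,"y": 0,"yaw": 0,"z": 2.9},{"x": 9.8,"y": 0,"yaw": 0,"z": 4.0},{"x": 10.6,"y": 0,"yaw": 0,"z": 5.1},{"x": 11.2,"y": 0,"yaw": 0,"z": 6.3},{"x": 11.7,"y": 0,"yaw": 0,"z": 7.6},{"x": 11.9,"y": 0,"yaw": 0,"z": 8.5},{"x": 12.1,"y": 0,"yaw": 0,"z": 9.4},{"x": 12.1,"y": 0,"yaw": 0,"z": 9.9},{"x": 12.1,"y": 0,"yaw": 0,"z": 9.9},{"x": 12.1,"y": 0,"yaw": 0,"z": 9.9}]'

```text
clock: 15.8
eef_pos: [0.5186, 0.0619, 0.0411]
tool_rot: [-0.038, 0.999, 0.0, 0.0]
ft_force: [-0.4, -0.4, 0.4]
grip_width: -0.0001
grasp_force: 0.3
```

Run:
```python
from h import *
rows([[-41,0,35.6],[-41,0,27.3]])
a=bot.camera('scene')
cv2.imwrite('pics/s8.png',cv2.resize(a[150:260,240:380],(700,550)))
```

```text
t 15.8 yaw -0.03941926042325414
now st [-39.    0.3  41.1] F [-0.4 -0.4  0.4]
[-41.    0.   35.6] [ 0.2  -0.03  0.55]
[-41.    0.   27.3] [ 0.2  -0.03  1.38]
```

View pics/s8.png

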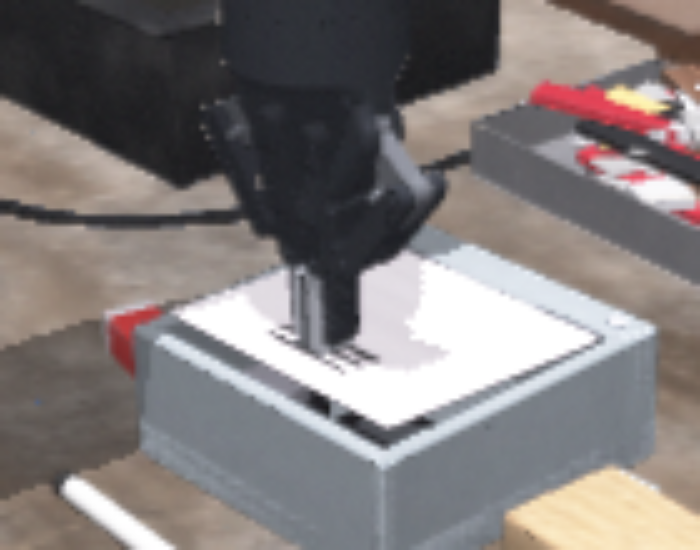

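The flap is nearly shut (front gap along (260,380)–(400,430)), held by the tip at the ribs near (330,345). Now press it to the stop.

move_arm --motion '[{"x": 0.1,"y": 0,"yaw": 0,"z": 0.3},{"x": 0.1,"y": 0,"yaw": 0,"z": 0.6},{"x": 0.1,"y": 0,"yaw": 0,"z": 0.9},{"x": 0.1,"y": 0,"yaw": 0,"z": 1.2},{"x": 0.1,"y": 0,"yaw": 0,"z": 1.4},{"x": 0.1,"y": 0,"yaw": 0,"z": 1.45},{"x": 0.1,"y": 0,"yaw": 0,"z": 1.45}]'

```text
clock: 16.73
eef_pos: [0.5177, 0.0618, 0.0277]
tool_rot: [-0.038, 0.999, 0.0, 0.001]
ft_force: [-2.1, 0.5, 9.3]
grip_width: -0.0
grasp_force: 4.7
```

At the stop (same z and force as before). Release and retreat.

move_arm --motion '[{"x": 0,"y": 0,"yaw": 0,"z": -0.5},{"x": 0,"y": 0,"yaw": 0,"z": -1.2},{"x": 0,"y": 0,"yaw": 0,"z": -3},{"x": 0,"y": 0,"yaw": 0,"z": -8},{"x": 2,"y": 0,"yaw": 0,"z": -13},{"x": 6,"y": 0,"yaw": 0,"z": -16},{"x": 9,"y": 0,"yaw": 0,"z": -16},{"x": 9,"y": 0,"yaw": 0,"z": -16},{"x": 9,"y": 0,"yaw": 0,"z": -16},{"x": 9,"y": 0,"yaw": 0,"z": -16},{"x": 9,"y": 0,"yaw": 0,"z": -16},{"x": 9,"y": 0,"yaw": 0,"z": -16}]'

```text
clock: 18.23
eef_pos: [0.4278, 0.0549, 0.186]
tool_rot: [-0.038, 0.999, -0.0, -0.0]
ft_force: [0.2, 0.5, 0.0]
grip_width: 0.0001
grasp_force: 0.0
```

Run:
```python
from h import *
rows([])
a=bot.camera('scene')
cv2.imwrite('pics/s9.png',cv2.resize(a[130:290,220:410],(660,556)))
```

```text
t 18.225 yaw -0.044950586417208754
now st [-130.2    0.4  186. ] F [0.2 0.5 0. ]
```

View pics/s9.png

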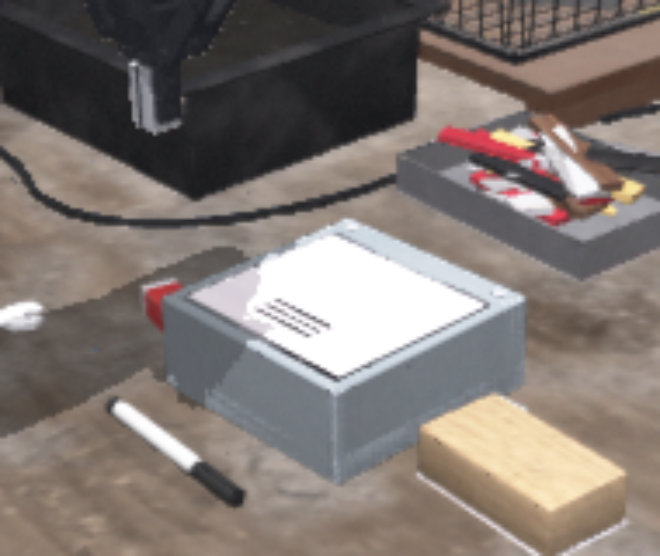

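The flap is flush and latched (ribs at (293,318)), the gripper is clear, and the pen, block and magnet haven't moved.

```bash
python3 -c "
from workcell import bot
print(bot.job_done())"
```

```text
the job is handed in; nothing more can be done
None
```

The flap was pressed open, the reset button pushed fully in and released, and the flap pushed shut from outside; it looked flush and latched, with the arm clear and the loose items unmoved, when I handed the job in at about 18 s, though no verdict came back.

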